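# Change the roll in the bag-film dispenser

## Robot

A 6-joint arm with a two-finger parallel gripper is mounted at the origin on a cart in front of the work surface, level with it; the furniture and walls round the work are solid. World frame = base frame: x ahead of the robot, y to its left, z up, the work surface at z = 0. Lengths are in m, angles in rad, forces in N, time in s.
With the tool pointing down it reaches from about 0.35 to 0.875 m from the base axis. Payload 4.2 kg.
Tool frame: the origin (TCP) lies between the finger pads, 19 mm behind the fingertips; this is the grasp point; z points along the fingers, y is the line along which they close (so a half turn about z gives the same grasp; the last joint's range is limited). The gripper opens to 87 mm and grips with 3 to 60 N. Pads are 19 mm wide; open, the fingers measure 117 mm over their backs; the gripper's body (75 mm by 190 mm) begins 51 mm behind the grasp point.
Start: joints at [1.609, 0.385, 0.008, 0, -1.194, -0.259], TCP at [0.137, 0.61, 0.241] pointing down, gripper open.
Joint ranges: [-3.14, 3.14], [-1.21, 2.06], [-1.07, 1.41], [-3.16, 2.05], [-2.99, -0.16], [-3.1, 3.1]. Speed limits (rad/s): [2.79, 2.79, 3.14, 3.14, 3.14, 3.14].

## Interface

Orientations are given as a unit quaternion [x, y, z, w].
In Python, from plant import env gives the robot as it stands. Calls block until the motion is done:
- env.movep(position, orientation): joint-space move of the TCP to a pose.
- env.move_straight(position, frame=None, max_speed=0.15, max_force=None): straight line of the TCP; frame=None keeps the orientation; max_speed is the mean speed in m/s. With max_force (N) it stops when the force on the tool has changed by that much, and returns True; else False.
- env.set_joints(angles): joint-space move.
- env.move_gripper(opening): finger opening in m; the grip force is fixed at half the most; returns when the fingers have stopped.
- env.pause(seconds).
- env.ik(position, orientation): joint angles nearest the present ones, or None.
- env.snapshot(name): name is "scene" or "top" or "wrist"; returns a dict with "pixels" (384x512x3 uint8, red, green, blue), "K" (3x3 intrinsics, pixels), "distortion" ([k1, k2, p1, p2, k3] as OpenCV has them; the pictures are not rectified), "R" (3x3) and "t" (3): a world point X has camera coordinates R X + t. Camera axes: x right, y down, z forward; pixel columns grow to the right and rows downward; lengths in m; the calibration is good to about 2 mm. A picture is of the moment at which its call begins. There is no depth.
A pose or a line that the arm cannot do raises env.Unreachable and nothing moves.
- env.job_done(): hands the job in; it is judged then, once.
Readings, each from a call of its own:
- env.current_time_s(): time.
- env.current_qpos(): joint angles.
- env.current_joint_velocities(): joint speeds.
- env.current_joint_torque(): joint torques, N m.
- env.current_tool_pos(): TCP position.
- env.current_ee_rot(): TCP orientation.
- env.current_force(): force on the tool from outside, world axes, zero at the start.
- env.current_wrist_torque(): the same for the moment, N m.
- env.current_gripper_width(): finger opening in m.
- env.current_grasp_force(): force on a finger pad.
Only numpy, scipy, OpenCV 4.12 (cv2) and the standard library are available. Lean on these libraries where they do the work, as an engineer would, in place of code of your own. Each camera call takes 0.05 s, during which the arm holds its last target. There are 200 camera calls.

## Task

The bag-film dispenser has run out. Swing its clear hood up, lift out the bare cardboard core and lay it in the grey bus tub, then set the fresh roll with both end hubs resting down in the two sloped saddles and close the hood fully over it. Leave the pepper mill, the honey jar and the roll of green tape where they stand.

Things in the scene. Friction and masses are not known exactly. Their poses are not given: they have to be found in the camera images.
- dispenser: Fixed stand, 176 deep x 272 wide x 118 mm high; open front towards the robot. Origin under its centre on the table; x level from front to rear, y to the left seen from the front, z up. Base plate: top 10 mm high, front edge (81 mm before the origin) turned up to 22 mm. Upright rear panel at x = +90 mm. Nothing else between the cheeks: fingers fit round a roll.
- seat (a point): Centre of a properly seated roll or core: midway between the two saddles, 78 mm above the dispenser's origin, same axes (y along the roll). The raised hood overhangs it: a tool pointing straight down hits it; one that leans back towards the robot by 30 to 45 degrees from vertical clears it, closing across the roll, one finger over its far side, one under its near side.
- saddle_left (a point): Where the left hub's axis rests: in the V saddle of the left grey cheek (12 mm thick, centred 122 mm left of the seat; 232 mm free between the cheeks). The V is open to top and front: front face rising 20 degrees to the front for 46 mm, rear face leaning back 10 degrees from vertical, so its mouth points 30 degrees from vertical towards the front. Axes as the dispenser.
- saddle_right (a point): The same in the right cheek, 122 mm right of the seat.
- hood (a joint): Opening angle of the clear hood, rad: 0 closed (level), 1.15 fully up at its stop. Hinge along the rear. It stays where it is left; about 4 N at the tab moves it. Closed, its top is 123 mm above the table and its front skirt hangs down 42 mm. Fully up, its tab stands 293 mm high and the skirt juts out over the seat, to 20 mm in front of it, 255 mm above the table.
- hood_hinge (a point): Midpoint of the hood's hinge line, at the top of the rear panel: 92 mm behind and 40 mm above the seat. Axes as the dispenser.
- hood_tab (a point): Grip point in the middle of the black pull tab (40 wide, 10 thick, 42 mm long) that sticks out from the hood's front edge in the plane of the hood, 192 mm from the hinge line and 25 mm out from the skirt. Pinch it across its 40 mm width (along the hinge line): it then turns between the fingers as the hood swings. The point turns with the hood; x points from tab to hinge, y along the hinge.
- core: Spent core: bare brown cardboard tube 36 mm in diameter, 220 mm long, with a black hub (18 mm diameter, sticking out 24 mm) at each end, 268 mm overall, 0.07 kg. At the start its hubs lie in the saddles under the hood. Origin in the middle of its axis; y axis along the tube.
- refill: Fresh roll: white cylinder 52 mm in diameter, 220 mm long, with the same black hubs (268 mm overall), about 0.42 kg, lying on the table to the right, before the dispenser, free to roll. Origin in the middle of its axis; y axis along the roll. Either way round fits.
- tub: Dark grey open bus tub, fixed, left of the dispenser, 370 x 240 mm over its rim, 86 mm high; inside 340 x 210 mm, floor 5 mm above the table. Origin under its centre; x along its long side, z up.
- pepper_mill: Wooden pepper mill, 58 mm thick, 170 mm high, standing right of the dispenser; origin under it. To be left alone.
- honey_jar: Glass jar with a green lid, 68 mm wide, 84 mm high, right of the dispenser; origin under it. To be left alone.
- green_tape: Roll of tape lying flat, 94 mm across, 24 mm high, in front of the dispenser; origin under it. To be left alone.

How it is judged:
On the way, in this order (a step that is already met when the one before it is completed fails the run):
1. the hood is swung up (beyond 0.95 rad) (value of joint hood above 0.95 rad), for 0.2 s.
2. the spent core lies in the tub, let go (x of core in the frame of tub between -0.16 and 0.16 m and y of core in the frame of tub between -0.1 and 0.1 m and height (world z) of core below 0.045 m and contact force between core and the fingers below 0.1 N), for 0.2 s.
3. the fresh roll rests in both saddles, let go, with the hood still up (distance between refill and seat below 0.011 m and z of refill in the frame of seat below 0.004 m and x of refill in the frame of seat above -0.006 m and angle between the y axis of refill and the y axis of seat, either way round below 0.05 rad and value of joint hood above 0.6 rad and contact force between refill and the fingers below 0.1 N), for 0.2 s.
At the end, for the whole second after the job is handed in: The hood is closed (below 0.05 rad); the fresh roll lies at rest with both hubs down in the saddles (centre within 11 mm of the seat, not more than 4 mm high or 6 mm forward, axis within 0.05 rad); the core lies inside the tub, its centre below 45 mm (value of joint hood below 0.05 rad and distance between refill and seat below 0.011 m and z of refill in the frame of seat below 0.004 m and x of refill in the frame of seat above -0.006 m and angle between the y axis of refill and the y axis of seat, either way round below 0.05 rad and linear speed of refill below 0.02 m/s and x of core in the frame of tub between -0.16 and 0.16 m and y of core in the frame of tub between -0.1 and 0.1 m and height (world z) of core below 0.045 m); the robot touches nothing.
It fails at once if the pepper mill is pushed more than 30 mm (distance of pepper_mill from where it was at the start of the episode above 0.03 m).
It fails at once if the honey jar is pushed more than 30 mm (distance of honey_jar from where it was at the start of the episode above 0.03 m).
It fails at once if the tape is pushed more than 30 mm (distance of green_tape from where it was at the start of the episode above 0.03 m).
It also fails if it takes over 72 s, if anything falls off the work surface, if the arm or the gripper's body presses on something with over 40 N, if the wrist force passes 120 N, or if a joint passes its speed limit or range.

## Working session

There is one attempt and no reset: what is moved stays moved. The work goes in short steps, each a Python script; the robot and the scene stay as the last script left them, time stands still between calls to the robot, and variables do not carry over. Pictures are saved under pics/ and viewed, at most 10 in all, crops included, and the job is handed in when it is done.

```bash
ls; mkdir -p pics; python3 - <<'E'
from plant import env
import cv2,pickle
for n in ("scene","top"):
    s=env.snapshot(n); pickle.dump(s,open(f"pics/{n}.pkl","wb"))
    cv2.imwrite(f"pics/{n}0.png",cv2.resize(s["pixels"][:,:,::-1],(800,600),interpolation=cv2.INTER_CUBIC))
    print(n,s["K"],s["distortion"],s["R"],s["t"], -s["R"].T@s["t"])
print(env.current_time_s(),env.current_ee_rot())
E
```

```text
pics
plant.py
scene [[384.62849341   0.         258.46666608]
 [  0.         384.62849341 190.66066486]
 [  0.           0.           1.        ]] [0.00623602 0.         0.         0.         0.        ] [[ 0.68404403 -0.7292162  -0.01809686]
 [-0.44170319 -0.39434272 -0.80584869]
 [ 0.58050155  0.55922942 -0.59184491]] [-0.31470206  0.37483486  0.81707967] [-0.0934802  -0.53860744  0.7799495 ]
top [[421.92332868   0.         253.30111466]
 [  0.         421.92332868 193.64104142]
 [  0.           0.           1.        ]] [-0.10062594  0.          0.          0.          0.        ] [[-0.01178979 -0.99983808 -0.01359468]
 [-0.98611728  0.01387787 -0.16546936]
 [ 0.16563124  0.0114551  -0.98612123]] [0.11569031 0.57376555 1.26039071] [0.35840402 0.09327103 1.33941143]
0.1 [ 9.93902949e-01 -1.10254033e-01 -6.27835827e-05  9.86202558e-04]
```

View pics/scene0.png

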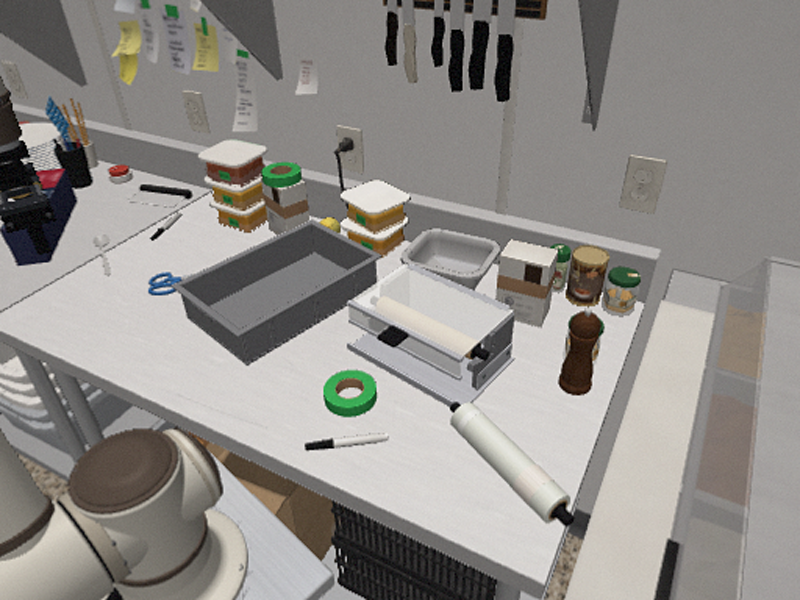

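View pics/top0.png

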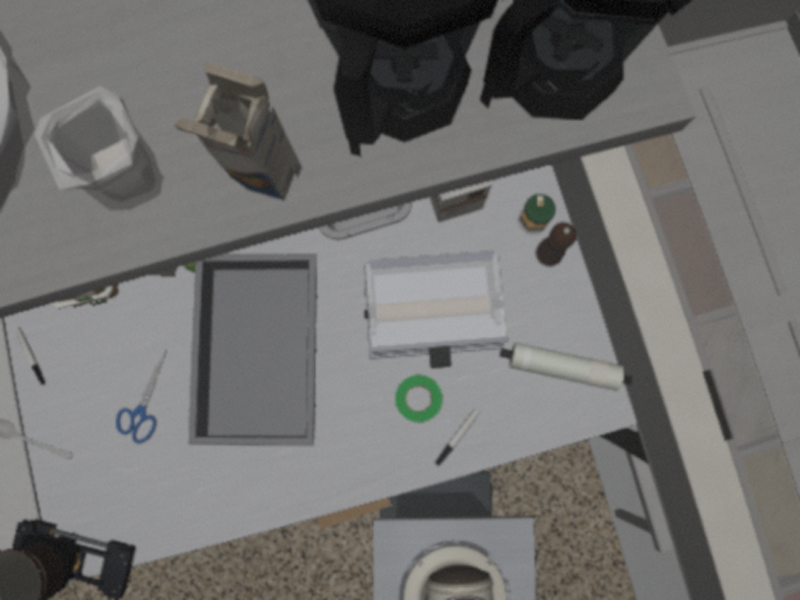

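The scene picture shows the dispenser (closed, ~(430,330)), the tub (~(280,290)) and the refill from (455,408) to (570,518). In the top picture the dispenser spans ~(365–505, 255–360), the tab is at (440,357) and the refill runs from (506,352) to (629,380). I'll enlarge both.

```bash
python3 - <<'E'
import cv2,pickle
for n,(x0,y0,x1,y1,f) in {"top":(225,150,410,260,4.3),"scene":(215,165,380,340,3.4)}.items():
    p=pickle.load(open(f"pics/{n}.pkl","rb"))["pixels"][y0:y1,x0:x1,::-1]
    cv2.imwrite(f"pics/{n}1.png",cv2.resize(p,None,fx=f,fy=f,interpolation=cv2.INTER_CUBIC))
E
```

```text
(no output)
```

View pics/top1.png

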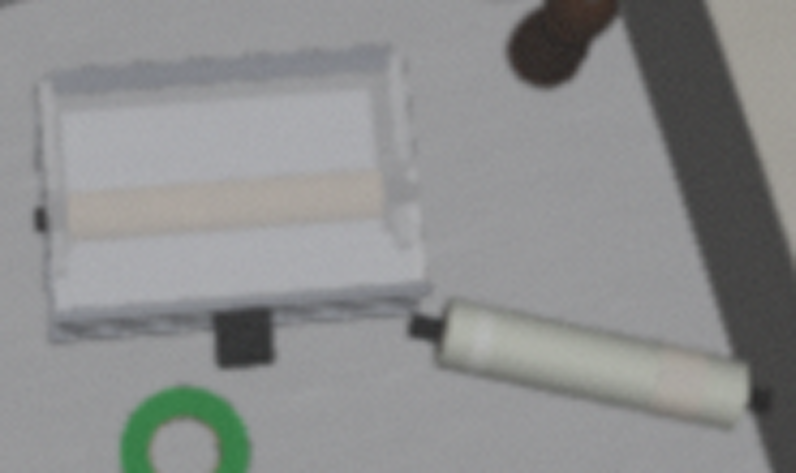

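View pics/scene1.png

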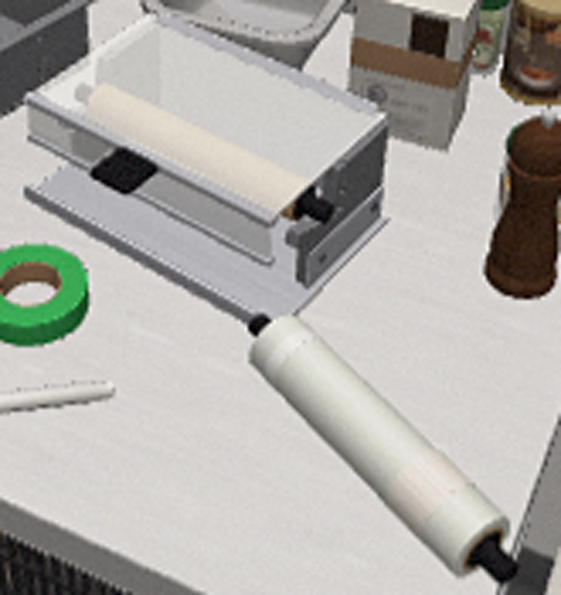

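The crops show the core at (68,214)–(383,192), the tab front corners at (219,367) and (273,365), and the refill hub tips at (410,328) and (771,398) in the top crop. In the scene crop, the tab is around (125,169), the right core hub tip is at (330,208), and the refill hub tips are at (260,323) and (504,567).

```bash
cat > fit.py <<'E'
import numpy as np,cv2,pickle
from scipy.optimize import least_squares
C={n:pickle.load(open(f"pics/{n}.pkl","rb")) for n in("top","scene")}
CR={"T":("top",225,150,4.3),"S":("scene",215,165,3.4),"t":("top",0,0,1.5625),"s":("scene",0,0,1.5625)}
def proj(n,X):
    c=C[n]; return cv2.projectPoints(np.float64([X]),cv2.Rodrigues(c["R"])[0],c["t"],c["K"],c["distortion"])[0][0,0]
def pix(k,u,v):
    n,x,y,f=CR[k]; return n,np.array([(u+.5)/f-.5+x,(v+.5)/f-.5+y])
def fit(name,obs,x0):
    O=[(pix(k,u,v),np.array(X)) for k,u,v,X in obs]
    def res(p):
        c,s=np.cos(p[2]),np.sin(p[2])
        return np.concatenate([proj(n,(p[0]+c*X[0]-s*X[1],p[1]+s*X[0]+c*X[1],X[2]))-q for (n,q),X in O])
    r=least_squares(res,x0,loss="soft_l1"); print(name,r.x.round(4)); print(res(r.x).reshape(-1,2).round(1).tolist()); return r.x
if __name__=="__main__":
    fit("disp",[("T",68,214,(0,.11,.078)),("T",383,192,(0,-.11,.078)),("T",36,219,(0,.134,.078)),
     ("T",219,367,(-.121,.02,.118)),("T",273,365,(-.121,-.02,.118)),
     ("S",330,208,(0,-.134,.078)),("S",92,176,(-.121,.02,.118)),("S",130,190,(-.121,-.02,.118)),
     ("S",28,190,(-.081,.136,.022)),("S",386,116,(.092,-.136,.123))],[.65,-.05,0])
    fit("refill",[("T",410,328,(0,.134,.026)),("T",771,398,(0,-.134,.026)),("T",447,331,(0,.11,.026)),("T",740,395,(0,-.11,.026)),
     ("S",260,323,(0,.134,.026)),("S",504,567,(0,-.134,.026))],[.5,-.3,0])
    fit("tub",[("t",200,255,(.185,.12,.086)),("t",316,255,(.185,-.12,.086)),("t",313,443,(-.185,-.12,.086)),("t",190,441,(-.185,.12,.086)),
     ("s",178,288,(-.185,.12,.086)),("s",310,222,(.185,.12,.086)),("s",380,252,(.185,-.12,.086)),("s",247,335,(-.185,-.12,.086))],[.6,.3,0])
    fit("tape",[("t",419,398,(0,0,.024)),("s",350,386,(0,0,.024))],[.4,0,0])
E
python3 fit.py
```

```text
disp [0.5619 0.0356 0.0828]
[[0.6, 0.1], [-0.4, -1.7], [0.2, -0.3], [-0.3, 0.7], [0.9, -0.2], [0.8, 0.6], [-1.7, -0.5], [-1.3, 1.4], [-1.8, -2.0], [3.5, -1.5]]
refill [ 0.4468 -0.2295 -0.2255]
[[0.2, -0.9], [-0.1, 0.5], [-0.9, 0.0], [-0.3, -0.3], [-1.4, -0.4], [1.9, 1.8]]
tub [0.4891 0.3822 0.0057]
[[-2.7, -0.9], [0.1, -2.7], [1.9, -0.1], [0.2, 1.8], [-4.6, -1.7], [0.7, -2.2], [1.7, 1.2], [-4.8, 0.4]]
tape [0.3896 0.0658 0.    ]
[[-0.1, -0.6], [-0.2, 0.6]]
```

```bash
cat > h.py <<'E'
import numpy as np
from scipy.spatial.transform import Rotation as Ro
from plant import env
D=np.array([.5619,.0356,0]); YAW=.0828          # dispenser
RF=np.array([.4468,-.2295,.026]); RYAW=-.2255   # refill
TUB=np.array([.489,.382,0])
def dw(p,d=None): return (D if d is None else d)+Ro.from_euler('z',YAW).apply(p)
def quat(y,z,yaw): return (Ro.from_euler('z',yaw)*Ro.from_matrix(np.column_stack([np.cross(y,z),y,z]))).as_quat()
def q_hood(lean,s=1): return quat(np.array([0,s,0.]),np.array([np.sin(lean),0,-np.cos(lean)]),YAW)
def q_roll(lean,s=1,yaw=None):
    c,n=np.cos(lean),np.sin(lean); return quat(s*np.array([c,0,n]),np.array([n,0,-c]),YAW if yaw is None else yaw)
def tab(phi,r=.195): return dw([.092-r*np.cos(phi),0,.118+r*np.sin(phi)])
def pull(lean,d): return Ro.from_euler('z',YAW).apply([-np.sin(lean)*d,0,np.cos(lean)*d])
def st(m=""): print(m,round(env.current_time_s(),2),env.current_tool_pos().round(4),env.current_force().round(1),round(float(env.current_gripper_width()),4),round(float(env.current_grasp_force()),1))
E
python3 - <<'E'
from h import *
L=np.radians
for s in(1,-1):
    for n,p,q in [("tab0",tab(0),q_hood(L(15),s)),("tab1",tab(1.14),q_hood(L(15),s)),("seat45",dw([0,0,.078]),q_roll(L(45),s)),("pre45",dw([0,0,.078])+pull(L(45),.15),q_roll(L(45),s)),
      ("tub",TUB+[0,0,.045],q_roll(0,s,np.pi/2)),("tub2",TUB+[0,0,.2],q_roll(0,s,np.pi/2)),("ref",RF,q_roll(0,s,RYAW))]:
        j=env.ik(p,q); print(s,n,None if j is None else np.round(j,2))
E
```

```text
1 tab0 [ 0.47  0.14 -0.83  0.27 -0.37 -2.19]
1 tab1 [ 0.39  0.14 -0.25  0.1  -0.93 -1.92]
1 seat45 None
1 pre45 None
1 tub [ 0.92  0.57 -0.23 -0.   -0.77 -2.49]
1 tub2 [ 0.92  0.41 -0.06  0.   -1.1  -2.49]
1 ref [-0.15  0.45 -0.54  0.   -0.57  3.07]
-1 tab0 [ 0.47  0.14 -0.83  0.27 -0.37  0.95]
-1 tab1 [ 0.39  0.14 -0.25  0.1  -0.93  1.22]
-1 seat45 None
-1 pre45 None
-1 tub [ 0.92  0.57 -0.23  0.   -0.77  0.65]
-1 tub2 [ 0.92  0.41 -0.06  0.   -1.1   0.65]
-1 ref [-0.15  0.45 -0.54  0.   -0.57 -0.07]
```

```bash
python3 - <<'E'
from h import *
L=np.radians
for le in(20,25,30,35,40,45,50):
    for s in(1,-1):
        for d in(0,.08,.15):
            j=env.ik(dw([0,0,.078])+pull(L(le),d),q_roll(L(le),s)); print(le,s,d,None if j is None else np.round(j,2))
E
```

```text
20 1 0 None
20 1 0.08 [ 0.41  0.18 -0.69  0.3  -0.38  2.55]
20 1 0.15 [ 0.44  0.05 -0.62  0.22 -0.58  2.62]
20 -1 0 None
20 -1 0.08 [ 0.41  0.18 -0.69  0.3  -0.38 -0.59]
20 -1 0.15 [ 0.44  0.05 -0.62  0.22 -0.58 -0.53]
25 1 0 None
25 1 0.08 None
25 1 0.15 [ 0.46  0.01 -0.77  0.39 -0.42  2.44]
25 -1 0 None
25 -1 0.08 None
25 -1 0.15 [ 0.46  0.01 -0.77  0.39 -0.42 -0.7 ]
30 1 0 None
30 1 0.08 None
30 1 0.15 [ 0.37 -0.03 -0.96  0.82 -0.2   2.08]
30 -1 0 None
30 -1 0.08 None
30 -1 0.15 [ 0.37 -0.03 -0.96  0.82 -0.2  -1.06]
35 1 0 None
35 1 0.08 None
35 1 0.15 None
35 -1 0 None
35 -1 0.08 None
35 -1 0.15 None
40 1 0 None
40 1 0.08 None
40 1 0.15 None
40 -1 0 None
40 -1 0.08 None
40 -1 0.15 None
45 1 0 None
45 1 0.08 None
45 1 0.15 None
45 -1 0 None
45 -1 0.08 None
45 -1 0.15 None
50 1 0 [-0.3   0.38 -0.68 -2.4  -0.43 -0.44]
50 1 0.08 [-0.17  0.15 -0.64 -1.96 -0.21 -1.01]
50 1 0.15 None
50 -1 0 [-0.3   0.38 -0.68 -2.4  -0.43  2.7 ]
50 -1 0.08 [-0.17  0.15 -0.64 -1.96 -0.21  2.13]
50 -1 0.15 None
```

The local IK doesn't reach the flipped wrist branch (j4≈-2.4) that leaning back needs. I'll fit a kinematic model from IK samples so I can plan on that branch.

```bash
cat > kin.py <<'E'
import numpy as np,os
from scipy.optimize import least_squares
from scipy.spatial.transform import Rotation as Ro
LO=np.array([-3.14,-1.21,-1.07,-3.16,-2.99,-3.1]);HI=np.array([3.14,2.06,1.41,2.05,-.16,3.1])
def fk(P,q):
    P=P.reshape(-1); W=P[:18].reshape(6,3); Q=P[18:36].reshape(6,3); p=P[36:39].copy(); R=Ro.from_rotvec(P[39:42])
    for i in range(5,-1,-1):
        r=Ro.from_rotvec(W[i]/np.linalg.norm(W[i])*q[i]); p=Q[i]+r.apply(p-Q[i]); R=r*R
    return p,R
P0=np.load("P.npy") if os.path.exists("P.npy") else None
def ik(pos,quat,seeds,margin=.03):
    Rt=Ro.from_quat(quat); out=[]
    for s in seeds:
        def f(q):
            p,R=fk(P0,q); return np.r_[(p-pos)*5,(Rt.inv()*R).as_rotvec()]
        r=least_squares(f,np.clip(s,LO+margin+.001,HI-margin-.001),bounds=(LO+margin,HI-margin))
        if r.cost<1e-7: out.append(r.x)
    return out
if __name__=="__main__":
    from plant import env
    rng=np.random.default_rng(0); data=[(env.current_qpos(),env.current_tool_pos(),Ro.from_quat(env.current_ee_rot()))]
    while len(data)<40:
        a=rng.uniform(-.6,1.4);r=rng.uniform(.4,.7);p=np.array([r*np.cos(a),r*np.sin(a),rng.uniform(.1,.45)])
        R=Ro.from_euler('xyz',[np.pi,0,0])*Ro.from_rotvec(rng.uniform(-.6,.6,3))*Ro.from_euler('z',rng.uniform(-3,3))
        j=env.ik(p,R.as_quat())
        if j is not None: data.append((np.array(j),p,R))
    best=None
    for s4 in(1,-1):
      for s6 in(1,-1):
        W=np.array([[0,0,1],[0,1,0],[0,-1,0],[s4,0,0],[0,-1,0],[s6,0,0]],float)
        Q=np.array([[0,0,.2],[.05,0,.2],[.05,0,.5],[.2,-.16,.5],[.4,-.16,.5],[.5,-.16,.5]],float)
        # home tool orientation from start pose
        q,p,R=data[0]; A=Ro.identity()
        for i in range(6): A=A*Ro.from_rotvec(W[i]*q[i])
        x0=np.r_[W.ravel(),Q.ravel(),.6,-.16,.5,(A.inv()*R).as_rotvec()]
        def f(P):
            o=[]
            for q,p,R in data:
                a,b=fk(P,q); o+=[a-p,.3*(R.inv()*b).as_rotvec()]
            return np.r_[np.concatenate(o),.01*(np.linalg.norm(P[:18].reshape(6,3),axis=1)-1),1e-6*(P-x0)]
        r=least_squares(f,x0,max_nfev=100); print(s4,s6,r.cost,np.abs(r.fun[:240]).max())
        if best is None or r.cost<best.cost: best=r
    np.save("P.npy",best.x); print(best.x.round(3).tolist())
E
time python3 kin.py
```

```text
1 1 4.916709280490336 0.8455688955662773
1 -1 2.1494418798964848e-12 1.0058065491591606e-12
-1 1 5.1715244300410985 0.8972745538719639
-1 -1 1.4944138092163202e-13 2.298161660974074e-13
[-0.0, -0.0, 1.0, 0.0, 1.0, -0.0, -0.0, -1.0, 0.0, -1.0, 0.0, -0.0, -0.0, -1.0, 0.0, -1.0, -0.0, 0.0, 0.0, 0.0, 0.2, 0.0, 0.0, 0.161, 0.0, -0.0, 0.725, 0.2, -0.0, 0.725, 0.422, -0.16, 0.725, 0.5, -0.16, 0.725, 0.71, -0.16, 0.725, -1.209, 1.209, -1.209]
real	0m40.206s
user	1m13.549s
sys	0m0.144s
```

```bash
cat > scan.py <<'E'
from h import *
import kin
L=np.radians; rng=np.random.default_rng(1)
S=[[-.3,.38,-.68,-2.4,-.43,2.7],[-.3,.38,-.68,-2.4,-.43,-.4],[.4,.1,-.8,1,-.3,-1],[.4,.1,-.8,1,-.3,2],[-.4,.3,-.7,-3,-.6,0],[.4,.1,-.8,1.8,-.3,1],[0,.2,-.7,-1.5,-.3,0],[0,.2,-.7,-1.5,-.3,2.5]]
def sols(p,q):
    o=[]
    for j in kin.ik(p,q,S,.03):
        if not any(np.abs(j-k).max()<.02 for k in o): o.append(j)
    return o
for le in(35,40,45):
    for s in(1,):
        for n,off in [("seat",[0,0,0]),("up45 .06",[-.042,0,.042]),("up45 .12",[-.085,0,.085]),("up45 .18",[-.127,0,.127]),("60deg .12",[-.104,0,.06]),("60 .18",[-.156,0,.09])]:
            print(le,s,n,[j.round(2).tolist() for j in sols(dw(np.array([0,0,.078])+off),q_roll(L(le),s))])
E
time python3 scan.py
```

```text
35 1 seat []
35 1 up45 .06 []
35 1 up45 .12 []
35 1 up45 .18 []
35 1 60deg .12 []
35 1 60 .18 []
40 1 seat []
40 1 up45 .06 []
40 1 up45 .12 []
40 1 up45 .18 []
40 1 60deg .12 []
40 1 60 .18 []
45 1 seat []
45 1 up45 .06 []
45 1 up45 .12 []
45 1 up45 .18 []
45 1 60deg .12 []
45 1 60 .18 []
real	0m10.929s
user	0m11.486s
sys	0m0.112s
```

```bash
cat > scan2.py <<'E'
from h import *
import kin
from scipy.optimize import least_squares
rng=np.random.default_rng(1); L=np.radians
def best(p,q,n=25,m=.005):
    Rt=Ro.from_quat(q); o=[]
    for _ in range(n):
        s=rng.uniform([-1,-.8,-1.07,-3.1,-1.5,-3.1],[1.2,1.2,.8,2,-.2,3.1])
        f=lambda x:(lambda a:np.r_[(a[0]-p)*5,(Rt.inv()*a[1]).as_rotvec()])(kin.fk(kin.P0,x))
        r=least_squares(f,s,bounds=(kin.LO+m,kin.HI-m)); 
        if not any(np.abs(r.x-k[1]).max()<.05 for k in o): o.append((r.cost,r.x))
    return sorted(o,key=lambda a:a[0])
if __name__=="__main__":
  for le in(30,35,40,45,50,55):
    print(le)
    for c,x in best(dw([0,0,.078]),q_roll(L(le)))[:2]: print("  %.1e"%c,x.round(2).tolist())
E
python3 scan2.py
```

```text
30
  1.2e-02 [0.33, 0.34, -0.62, -0.07, -0.17, 2.99]
  1.2e-02 [0.31, 0.34, -0.58, -0.24, -0.17, -3.09]
35
  1.1e-02 [-0.22, 0.36, -0.66, -2.63, -0.17, -0.26]
  1.7e-02 [0.18, 0.34, -0.48, -0.84, -0.17, -2.39]
40
  3.7e-03 [-0.16, 0.35, -0.55, -2.15, -0.17, -0.81]
  3.8e-02 [0.32, 0.32, -0.59, -0.18, -0.17, 3.09]
45Traceback (most recent call last):
  File "scan2.py", line 16, in <module>
    for c,x in best(dw([0,0,.078]),q_roll(L(le)))[:2]: print("  %.1e"%c,x.round(2).tolist())
               ~~~~^^^^^^^^^^^^^^^^^^^^^^^^^^^^^^
  File "scan2.py", line 10, in best
    r=least_squares(f,s,bounds=(kin.LO+m,kin.HI-m));
    return func(*args, **kwargs)
    raise ValueError("Initial guess is outside of provided bounds")
ValueError: Initial guess is outside of provided bounds
```

```bash
cat >> h.py <<'E'
def q_roll2(lean,b,s=1,yaw=None):
    c,n=np.cos(lean),np.sin(lean); y=s*np.array([c,0,n]); z=np.cos(b)*np.array([n,0,-c])+np.sin(b)*np.array([0,1.,0]); return quat(y,z,YAW if yaw is None else yaw)
E
cat > scan3.py <<'E'
from h import *
import kin
L=np.radians
S1=[[-.3,.38,-.68,-2.4,-.43,-.44],[.4,.1,-.8,1,-.3,2],[.4,.1,-.8,.3,-.4,2.5],[-.2,.3,-.6,-2,-.3,-1],[.2,.3,-.5,-.8,-.3,-2.4]]
S=S1+[[*s[:5],s[5]+(3.14 if s[5]<0 else -3.14)] for s in S1]
for le in(40,45,50,55):
  for b in(-30,-20,-10,0,10,20,30):
    q=q_roll2(L(le),L(b)); A=kin.ik(dw([0,0,.078]),q,S,.03); U=[]
    for a in A:
        if any(np.abs(a-u).max()<.05 for u in U): continue
        U.append(a); k=a; w=[a[4]]
        for d in np.arange(.02,.2,.02):
            r=kin.ik(dw(np.array([-d*np.sin(L(45)),0,.078+d*np.cos(L(45))])),q,[k],.02)
            if not r or np.abs(r[0]-k).max()>.6: break
            k=r[0]; w.append(k[4])
        print(le,b,a.round(2).tolist(),"path",len(w),"j5",np.max(w).round(2),k.round(2).tolist())
E
time python3 scan3.py
```

```text
40 -10 [-0.24, 0.36, -0.8, -3.02, -0.31, 0.13] path 3 j5 -0.19 [-0.26, 0.25, -0.79, -2.89, -0.19, 0.01]
40 20 [-0.07, 0.37, -0.4, -1.26, -0.47, -1.79] path 10 j5 -0.47 [0.08, -0.08, -0.6, -0.81, -0.49, -2.39]
40 30 [-0.18, 0.43, -0.35, -1.28, -0.71, -1.69] path 10 j5 -0.71 [-0.17, 0.01, -0.51, -1.04, -0.81, -2.03]
45 -10 [-0.26, 0.38, -0.85, -2.99, -0.46, 0.1] path 5 j5 -0.21 [-0.28, 0.15, -0.81, -2.71, -0.21, -0.17]
45 10 [-0.07, 0.34, -0.46, -1.54, -0.28, -1.49] path 5 j5 -0.18 [0.1, 0.14, -0.57, -1.15, -0.18, -2.01]
45 20 [-0.16, 0.38, -0.43, -1.47, -0.52, -1.49] path 10 j5 -0.5 [-0.01, -0.08, -0.6, -1.0, -0.5, -2.14]
45 30 [-0.24, 0.45, -0.37, -1.41, -0.74, -1.48] path 10 j5 -0.74 [-0.24, 0.02, -0.53, -1.15, -0.82, -1.86]
50 -10 [-0.27, 0.42, -0.9, -2.97, -0.64, 0.09] path 7 j5 -0.22 [-0.3, 0.04, -0.83, -2.56, -0.22, -0.33]
50 0 [-0.3, 0.38, -0.68, -2.4, -0.43, -0.44] path 4 j5 -0.25 [-0.21, 0.2, -0.64, -2.07, -0.25, -0.87]
50 10 [-0.24, 0.38, -0.53, -1.89, -0.44, -1.0] path 8 j5 -0.19 [0.09, -0.02, -0.64, -1.17, -0.19, -1.98]
50 20 [-0.25, 0.41, -0.47, -1.66, -0.6, -1.2] path 10 j5 -0.55 [-0.13, -0.07, -0.61, -1.2, -0.55, -1.85]
50 30 [-0.3, 0.47, -0.41, -1.53, -0.79, -1.28] path 10 j5 -0.79 [-0.31, 0.03, -0.55, -1.26, -0.85, -1.67]
55 -10 [-0.29, 0.48, -0.94, -2.96, -0.82, 0.09] path 9 j5 -0.21 [-0.3, -0.07, -0.84, -2.4, -0.21, -0.51]
55 0 [-0.36, 0.44, -0.78, -2.53, -0.66, -0.24] path 8 j5 -0.19 [-0.14, -0.02, -0.69, -1.82, -0.19, -1.18]
55 10 [-0.34, 0.43, -0.62, -2.11, -0.61, -0.67] path 10 j5 -0.26 [-0.02, -0.12, -0.68, -1.31, -0.26, -1.78]
55 20 [-0.34, 0.45, -0.52, -1.82, -0.7, -0.94] path 10 j5 -0.64 [-0.26, -0.04, -0.63, -1.38, -0.64, -1.56]
55 30 [-0.36, 0.5, -0.44, -1.65, -0.86, -1.08] path 10 j5 -0.86 [-0.39, 0.05, -0.58, -1.37, -0.9, -1.47]
real	0m11.433s
user	0m12.001s
sys	0m0.104s
```

```bash
cat > scan4.py <<'E'
from h import *
import kin
L=np.radians
S=[[a,.3,-.4,d,-.6,f] for a in(0,.7) for d in(0,-1,-2.5) for f in(-2.5,-1,1,2.5)]
def show(n,p,q):
    U=[]
    for a in kin.ik(p,q,S,.02):
        if not any(np.abs(a-u).max()<.05 for u in U): U.append(a)
    print(n,[u.round(2).tolist() for u in U])
for b in(15,20):
    B=L(b)
    for s,yn in((1,0),(1,np.pi)):
        show(f"{b} ref {yn}",RF+[0,0,.003],q_roll2(0,B,s,RYAW+yn)); show(f"{b} ref up {yn}",RF+[0,0,.15],q_roll2(0,B,s,RYAW+yn))
        show(f"{b} tub {yn}",TUB+[0,0,.048],q_roll2(0,B,s,np.pi/2-yn)); show(f"{b} tubup {yn}",TUB+[0,0,.2],q_roll2(0,B,s,np.pi/2-yn))
    for s in(1,-1):
        for le in(45,48):
            for d in(0,.07,.14): show(f"{b} {le} s{s} seat {d}",dw([0,0,.078])+pull(L(45),d),q_roll2(L(le),s*B,s))
E
time python3 scan4.py
```

```text
15 ref 0 [[-0.32, 0.49, -0.35, -0.37, -0.79, -2.77]]
15 ref up 0 [[-0.32, 0.29, -0.23, -0.29, -1.1, -2.91]]
15 tub 0 [[0.83, 0.66, 0.01, -0.21, -1.11, -2.29]]
15 tubup 0 [[0.83, 0.51, 0.16, -0.19, -1.4, -2.35]]
15 ref 3.141592653589793 [[-0.05, 0.44, -0.78, 0.6, -0.47, -0.72]]
15 ref up 3.141592653589793 [[-0.01, 0.23, -0.55, 0.33, -0.88, -0.44]]
15 tub 3.141592653589793 [[0.98, 0.5, -0.58, 0.58, -0.41, 0.06]]
15 tubup 3.141592653589793 [[1.02, 0.32, -0.33, 0.31, -0.8, 0.35]]
15 45 s1 seat 0 [[-0.12, 0.36, -0.45, -1.5, -0.4, -1.49]]
15 45 s1 seat 0.07 [[-0.05, 0.19, -0.52, -1.29, -0.37, -1.77]]
15 45 s1 seat 0.14 [[0.09, -0.0, -0.61, -0.99, -0.31, -2.17]]
15 48 s1 seat 0 [[-0.19, 0.38, -0.47, -1.66, -0.46, -1.27]]
15 48 s1 seat 0.07 [[-0.13, 0.2, -0.54, -1.46, -0.42, -1.54]]
15 48 s1 seat 0.14 [[-0.01, 0.01, -0.6, -1.18, -0.36, -1.92]]
15 45 s-1 seat 0 []
15 45 s-1 seat 0.07 []
15 45 s-1 seat 0.14 [[-0.3, -0.02, -0.97, -3.06, -0.2, -2.95]]
15 48 s-1 seat 0 []
15 48 s-1 seat 0.07 []
15 48 s-1 seat 0.14 [[-0.31, -0.01, -0.98, -3.0, -0.28, -3.02]]
20 ref 0 [[-0.38, 0.51, -0.3, -0.46, -0
[... 281 characters left out ...]
6, 0.44, -0.88, -0.56]]
20 tub 3.141592653589793 [[0.9, 0.48, -0.73, 1.11, -0.31, -0.39]]
20 tubup 3.141592653589793 [[1.04, 0.3, -0.44, 0.47, -0.71, 0.19]]
20 45 s1 seat 0 [[-0.16, 0.38, -0.43, -1.47, -0.52, -1.49]]
20 45 s1 seat 0.07 [[-0.13, 0.22, -0.5, -1.32, -0.51, -1.69]]
20 45 s1 seat 0.14 [[-0.06, 0.03, -0.57, -1.13, -0.5, -1.95]]
20 48 s1 seat 0 [[-0.22, 0.4, -0.45, -1.59, -0.56, -1.31]]
20 48 s1 seat 0.07 [[-0.19, 0.23, -0.52, -1.44, -0.55, -1.51]]
20 48 s1 seat 0.14 [[-0.13, 0.04, -0.57, -1.25, -0.53, -1.78]]
20 45 s-1 seat 0 []
20 45 s-1 seat 0.07 []
20 45 s-1 seat 0.14 []
20 48 s-1 seat 0 []
20 48 s-1 seat 0.07 []
20 48 s-1 seat 0.14 []
real	0m30.006s
user	0m30.536s
sys	0m0.117s
```

```bash
python3 - <<'E'
from h import *
L=np.radians(15); q=q_hood(L)
env.movep(tab(0)+pull(L,.09),q); st("pre")
env.move_straight(tab(0),max_speed=.15,max_force=10); st("at tab")
env.move_gripper(.03); st("gripped")
for phi in np.linspace(0,1.14,7)[1:]:
    env.move_straight(tab(phi),max_speed=.2); 
    print(round(phi,2),env.current_force().round(1),env.current_time_s())
st("up")
import cv2
s=env.snapshot("scene"); cv2.imwrite("pics/up.png",cv2.resize(s["pixels"][100:340,180:400,::-1],None,fx=2.5,fy=2.5,interpolation=cv2.INTER_CUBIC))
E
```

```text
pre 2.44 [0.4365 0.0257 0.2052] [-0.3  0.2  0.2] 0.0871 0.0
at tab 3.19 [0.4596 0.0274 0.1184] [0.4 0.9 0.4] 0.0873 0.0
gripped 4.04 [0.4592 0.0266 0.118 ] [ 1.2 -4.6  1.3] 0.04 29.9
0.19 [ 2.4 -4.8 -0.6] 4.375
0.38 [ 0.3 -4.4 -0.8] 4.7083
0.57 [ 0.  -5.4  0.6] 5.0417
0.76 [ 0.1 -7.3  0.5] 5.375
0.95 [ 0.5 -9.   0.2] 5.7083
1.14 [-4.2 -8.9 -1.6] 6.0417
up 6.04 [0.5694 0.0338 0.2921] [-4.2 -8.9 -1.6] 0.0394 30.1
```

View pics/up.png

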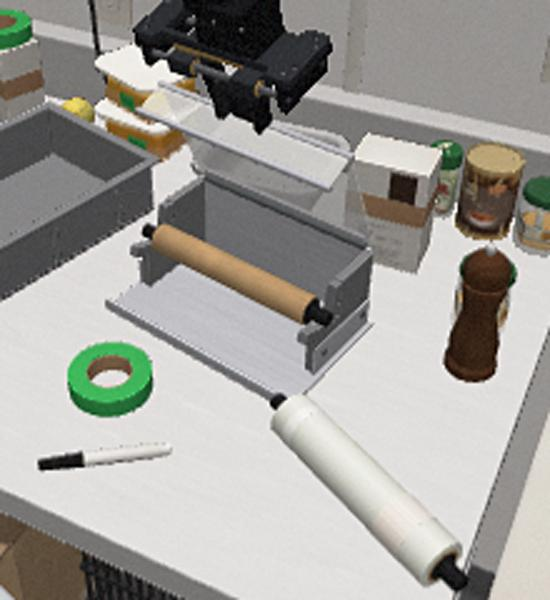

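The hood is fully up and the core is exposed in the saddles, with hub tips near (148,232) and (331,317). I'll release, back off, and re-measure the core up close.

```bash
cat >> h.py <<'E'
LE,BE=np.radians(47),np.radians(15)
QS=q_roll2(LE,BE)
def app(d,x=0,y=0,z=0):   # TCP at distance d back from seat along the lean plane
    return dw([x,y,.078+z])+pull(LE,d)
E
python3 - <<'E'
from h import *
import pickle,cv2
L=np.radians(15)
env.move_gripper(.087)
env.move_straight(tab(1.14)+pull(L,.07),max_speed=.3)
env.move_straight(dw([-.2,0,.36]),max_speed=.35)
env.movep(app(.2),QS); st("W"); print(env.current_qpos().round(2))
for n in("scene","top","wrist"):
    s=env.snapshot(n); pickle.dump(s,open(f"pics/{n}B.pkl","wb"))
    cv2.imwrite(f"pics/{n}B.png",cv2.resize(s["pixels"][:,:,::-1],(800,600),interpolation=cv2.INTER_CUBIC))
E
```

```text
W 9.13 [0.4173 0.0235 0.2145] [ 0.8  0.5 -0.5] 0.0867 0.0
[ 0.3  -0.19 -0.78 -0.63 -0.17 -2.67]
```

View pics/wristB.png

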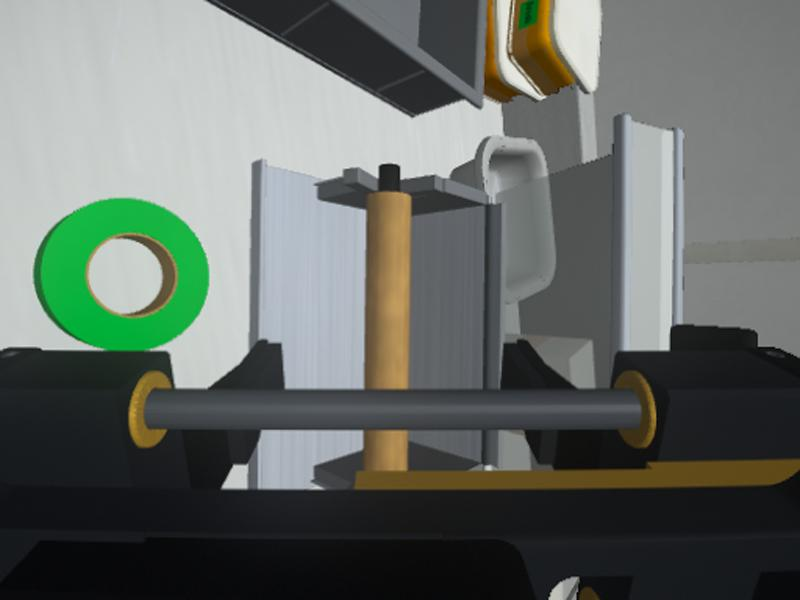

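The wrist picture shows the core lined up between the fingers: left hub tip (390,166), tube end (388,193), axis passing (386,455). The lip's front-left corner is at about (258,160). I'll refit the dispenser with these points.

```bash
cat > fit2.py <<'E'
from fit import *
C["wrist"]=pickle.load(open("pics/wristB.pkl","rb"));CR["w"]=("wrist",0,0,1.5625);CR["u"]=("scene",180,100,2.5)
obs=[("T",68,214,(0,.11,.078)),("T",383,192,(0,-.11,.078)),("T",36,219,(0,.134,.078)),("T",219,367,(-.121,.02,.118)),("T",273,365,(-.121,-.02,.118)),
 ("u",148,232,(0,.134,.078)),("u",331,317,(0,-.134,.078)),("w",388.5,193,(0,.11,.078)),("w",390,166,(0,.134,.078)),("w",386,455,None),("w",258,160,(-.081,.136,.022))]
O=[(pix(k,u,v),X) for k,u,v,X in obs]
def res(p):
    c,s=np.cos(p[2]),np.sin(p[2]); o=[]
    for (n,q),X in O:
        X=(0,p[3],.078) if X is None else X
        o.append(proj(n,(p[0]+c*X[0]-s*X[1],p[1]+s*X[0]+c*X[1],X[2]))-q)
    return np.concatenate(o)
r=least_squares(res,[.56,.035,.08,-.05],loss="soft_l1"); print(r.x.round(4)); print(res(r.x).reshape(-1,2).round(1).tolist())
E
python3 fit2.py
```

```text
[ 0.5597  0.0351  0.0789 -0.0987]
[[0.8, 0.7], [-0.2, -0.8], [0.3, 0.3], [-0.3, 1.4], [0.9, 0.6], [-1.0, -0.9], [-0.1, 0.5], [0.1, 1.8], [-0.8, -0.0], [1.0, 0.0], [2.1, -3.0]]
```

```bash
sed -i 's/^D=.*/D=np.array([.5597,.0351,0]); YAW=.0789; D0=np.array([.5619,.0356,0]); YAW0=.0828/' h.py
sed -i 's/^def tab.*/def tab(phi,r=.195): return D0+Ro.from_euler("z",YAW0).apply([.092-r*np.cos(phi),0,.118+r*np.sin(phi)])/; s/^def q_hood(lean,s=1).*/def q_hood(lean,s=1): return quat(np.array([0,s,0.]),np.array([np.sin(lean),0,-np.cos(lean)]),YAW0)/' h.py
cat > path.py <<'E'
from h import *
import kin
def path(qa,qb,roll=True):
    Ri=Ro.from_euler('z',-YAW); B=[np.array([x*.0375,y*.095,-z]) for x in(-1,1) for y in(-1,1) for z in(.051,.19)]
    ax=np.array([np.cos(BE),0,np.sin(BE)])  # roll axis in tool frame (sign checked below)
    for a in np.linspace(0,1,9):
        p,R=kin.fk(kin.P0,qa+(qb-qa)*a); c=np.array([Ri.apply(p+R.apply(b)-D) for b in B]); e=[Ri.apply(p+R.apply(k*.134*ax)-D) for k in(-1,1)]
        print("tcp",Ri.apply(p-D).round(3),"body x<%.3f z>%.3f y %.2f..%.2f"%(c[:,0].max(),c[:,2].min(),c[:,1].min(),c[:,1].max()),"ends",*[x.round(3) for x in e])
E
python3 - <<'E'
from path import *
s0=[.1,0,-.6,-1.1,-.35,-2]
seat=kin.ik(app(0),QS,[s0])[0]; print(Ro.from_quat(QS).inv().apply(Ro.from_euler('z',YAW).apply([0,1,0])))
A=kin.ik(app(.15),QS,[seat])[0]; T=kin.ik(TUB+[0,0,.2],q_roll2(0,BE,1,np.pi/2),[[.83,.5,.1,-.2,-1.3,-2.3]])[0]
print(A.round(2),T.round(2)); path(A,T)
R1=kin.ik(RF+[0,0,.15],q_roll2(0,BE,1,RYAW),[[-.32,.29,-.23,-.29,-1.1,-2.91]])[0]
print("tub->ref"); path(T,R1); print("ref->A"); path(R1,A)
E
```

```text
[ 9.65925826e-01 -2.14668194e-16  2.58819045e-01]
[ 0.04 -0.03 -0.63 -1.09 -0.33 -2.05] [ 0.83  0.51  0.16 -0.19 -1.4  -2.35]
tcp [-0.11 -0.    0.18] body x<-0.074 z>0.138 y -0.09..0.02 ends [-0.11  -0.134  0.18 ] [-0.11   0.134  0.18 ]
tcp [-0.08   0.055  0.186] body x<-0.029 z>0.149 y -0.07..0.08 ends [-0.049 -0.075  0.186] [-0.11   0.186  0.186]
tcp [-0.061  0.109  0.189] body x<0.003 z>0.158 y -0.05..0.14 ends [-0.002 -0.012  0.189] [-0.119  0.229  0.189]
tcp [-0.05   0.159  0.19 ] body x<0.023 z>0.167 y -0.02..0.20 ends [0.032 0.053 0.19 ] [-0.132  0.264  0.189]
tcp [-0.045  0.204  0.189] body x<0.033 z>0.176 y 0.02..0.26 ends [0.057 0.116 0.189] [-0.146  0.291  0.188]
tcp [-0.043  0.244  0.188] body x<0.039 z>0.187 y 0.07..0.31 ends [0.073 0.177 0.189] [-0.159  0.312  0.188]
tcp [-0.043  0.281  0.189] body x<0.052 z>0.201 y 0.12..0.36 ends [0.083 0.234 0.189] [-0.168  0.329  0.189]
tcp [-0.043  0.316  0.193] body x<0.056 z>0.218 y 0.18..0.40 ends [0.088 0.288 0.193] [-0.174  0.345  0.193]
tcp [-0.043  0.351  0.2  ] body x<0.049 z>0.240 y 0.25..0.45 ends [0.09  0.341 0.2  ] [-0.
[... 1362 characters left out ...]
 -0.039  0.182]
tcp [-0.095 -0.133  0.171] body x<-0.025 z>0.169 y -0.24..-0.10 ends [-0.109 -0.265  0.156] [-0.081 -0.     0.185]
tcp [-0.089 -0.098  0.172] body x<-0.026 z>0.159 y -0.20..-0.07 ends [-0.097 -0.231  0.158] [-0.082  0.035  0.187]
tcp [-0.088 -0.067  0.175] body x<-0.031 z>0.152 y -0.17..-0.04 ends [-0.091 -0.2    0.162] [-0.085  0.066  0.188]
tcp [-0.091 -0.04   0.178] body x<-0.041 z>0.146 y -0.14..-0.02 ends [-0.092 -0.174  0.168] [-0.091  0.093  0.187]
tcp [-0.099 -0.018  0.18 ] body x<-0.056 z>0.142 y -0.11..0.01 ends [-0.098 -0.152  0.174] [-0.099  0.116  0.185]
tcp [-0.11 -0.    0.18] body x<-0.074 z>0.138 y -0.09..0.02 ends [-0.11  -0.134  0.18 ] [-0.11   0.134  0.18 ]
```

```bash
cat > plan.py <<'E'
from path import *
seat=kin.ik(app(0),QS,[[-.15,.37,-.45,-1.5,-.4,-1.4]])[0]
A=kin.ik(app(.15),QS,[seat])[0]
T=kin.ik(TUB+[0,0,.2],q_roll2(0,BE,1,np.pi/2),[[.83,.5,.1,-.2,-1.3,-2.3]])[0]
R1=kin.ik(RF+[0,0,.15],q_roll2(0,BE,1,RYAW),[[-.32,.29,-.23,-.29,-1.1,-2.91]])[0]
if __name__=="__main__":
    def line(a,b,k):
        for t in np.linspace(0,1,7)[1:]:
            r=kin.ik(a+(b-a)*t,QS,[k],.02)
            if not r: print("  fail at",t); return None
            k=r[0]
        return k
    for end in ([-.15,.2,.2],[-.17,.22,.2],[-.15,.25,.18]):
        k=line(app(.15),dw(end),A); print(end,None if k is None else k.round(2))
        if k is not None: path(k,T); break
    for v in ([-.17,0,.26],[-.15,0,.28]):
        r=kin.ik(dw(v),q_roll2(0,BE,1,.6),[(T+R1)/2]); print("V",v,[x.round(3).tolist() for x in r])
        if r: path(T,r[0]); path(r[0],R1); break
    for e in ([-.16,-.1,.19],[-.14,-.06,.19]):
        k=line(app(.15),dw(e),A); print("C",e,None if k is None else k.round(3))
        if k is not None: path(R1,k); break
E
python3 plan.py
```

```text
fail at 0.16666666666666666
[-0.15, 0.2, 0.2] None
  fail at 0.16666666666666666
[-0.17, 0.22, 0.2] None
  fail at 0.16666666666666666
[-0.15, 0.25, 0.18] None
V [-0.17, 0, 0.26] [[0.272, 0.045, -0.316, -0.257, -1.304, -2.734]]
tcp [-0.043  0.351  0.2  ] body x<0.049 z>0.240 y 0.25..0.45 ends [0.09  0.341 0.2  ] [-0.177  0.362  0.2  ]
tcp [-0.043  0.3    0.214] body x<0.059 z>0.253 y 0.19..0.40 ends [0.089 0.273 0.214] [-0.174  0.326  0.213]
tcp [-0.048  0.249  0.226] body x<0.063 z>0.265 y 0.13..0.35 ends [0.08  0.207 0.226] [-0.175  0.291  0.225]
tcp [-0.058  0.2    0.236] body x<0.060 z>0.276 y 0.08..0.30 ends [0.064 0.143 0.237] [-0.179  0.258  0.235]
tcp [-0.072  0.154  0.244] body x<0.050 z>0.284 y 0.03..0.25 ends [0.041 0.082 0.245] [-0.185  0.225  0.244]
tcp [-0.091  0.11   0.251] body x<0.034 z>0.291 y -0.02..0.20 ends [0.013 0.025 0.252] [-0.195  0.195  0.25 ]
tcp [-0.114  0.07   0.256] body x<0.013 z>0.296 y -0.06..0.15 ends [-0.021 -0.027  0.256] [-0.207  0.166  0.255]
tcp [-0.141  0.033  0.259] body x<-0.014 z>0.299 y -0.09..0.11 ends [-0.06  -0.074  0.259] [-0.221  0.14
[... 1548 characters left out ...]
0.074  0.188]
tcp [-0.144 -0.182  0.174] body x<-0.071 z>0.176 y -0.30..-0.15 ends [-0.16  -0.314  0.156] [-0.128 -0.051  0.192]
tcp [-0.147 -0.162  0.176] body x<-0.081 z>0.166 y -0.27..-0.13 ends [-0.156 -0.294  0.157] [-0.137 -0.029  0.195]
tcp [-0.149 -0.143  0.179] body x<-0.090 z>0.158 y -0.25..-0.12 ends [-0.154 -0.276  0.162] [-0.145 -0.01   0.196]
tcp [-0.152 -0.127  0.183] body x<-0.100 z>0.153 y -0.23..-0.10 ends [-0.153 -0.26   0.17 ] [-0.151  0.007  0.195]
tcp [-0.156 -0.112  0.186] body x<-0.112 z>0.149 y -0.21..-0.09 ends [-0.155 -0.246  0.179] [-0.156  0.022  0.193]
tcp [-0.16 -0.1   0.19] body x<-0.124 z>0.147 y -0.19..-0.08 ends [-0.16  -0.234  0.19 ] [-0.16   0.034  0.19 ]
```

```bash
cat >> plan.py <<'E'
V=kin.ik(dw([-.17,0,.26]),q_roll2(0,BE,1,.6),[(T+R1)/2])[0]
C=kin.ik(dw([-.16,-.1,.19]),QS,[[-.396,-.037,-.601,-1.096,-.671,-1.768]])[0]
V2=kin.ik(dw([-.15,.21,.24]),q_roll2(0,BE,1,1.45),[T])[0]
E
python3 - <<'E' | grep -v "^V\|fail"
import plan; from plan import *
print("C-V",C.round(2),V.round(2),V2.round(2)); path(C,V); print("V-V2"); path(V,V2); print("V2-T"); path(V2,T)
E
```

```text
C-V [-0.4  -0.04 -0.6  -1.1  -0.67 -1.77] [ 0.27  0.04 -0.32 -0.26 -1.3  -2.73] [ 0.75  0.21 -0.19 -0.21 -1.34 -2.38]
tcp [-0.16 -0.1   0.19] body x<-0.124 z>0.147 y -0.19..-0.08 ends [-0.16  -0.234  0.19 ] [-0.16   0.034  0.19 ]
tcp [-0.158 -0.074  0.194] body x<-0.110 z>0.156 y -0.18..-0.05 ends [-0.143 -0.207  0.188] [-0.173  0.059  0.2  ]
tcp [-0.16  -0.052  0.198] body x<-0.099 z>0.167 y -0.18..-0.03 ends [-0.131 -0.182  0.188] [-0.188  0.079  0.209]
tcp [-0.163 -0.034  0.203] body x<-0.090 z>0.180 y -0.18..-0.01 ends [-0.124 -0.161  0.189] [-0.202  0.093  0.217]
tcp [-0.168 -0.021  0.209] body x<-0.084 z>0.197 y -0.17..0.01 ends [-0.12  -0.145  0.194] [-0.215  0.104  0.225]
tcp [-0.172 -0.011  0.218] body x<-0.079 z>0.217 y -0.16..0.03 ends [-0.117 -0.133  0.202] [-0.226  0.11   0.233]
tcp [-0.174 -0.005  0.229] body x<-0.074 z>0.241 y -0.15..0.04 ends [-0.114 -0.125  0.216] [-0.233  0.114  0.242]
tcp [-0.173 -0.002  0.243] body x<-0.062 z>0.268 y -0.14..0.06 ends [-0.11  -0.12   0.235] [-0.237  0.116  0.25 ]
tcp [-0.17 -0.    0.26] body x<-0.045 z>0.300 y -0.12..0.07 ends [-0.
[... 1345 characters left out ...]
ds [0.012 0.222 0.234] [-0.252  0.267  0.234]
tcp [-0.106  0.262  0.231] body x<-0.007 z>0.270 y 0.16..0.36 ends [0.026 0.242 0.231] [-0.239  0.283  0.231]
tcp [-0.092  0.28   0.226] body x<0.005 z>0.265 y 0.17..0.38 ends [0.04  0.261 0.226] [-0.225  0.299  0.226]
tcp [-0.079  0.298  0.221] body x<0.017 z>0.260 y 0.19..0.39 ends [0.054 0.281 0.221] [-0.212  0.314  0.221]
tcp [-0.067  0.316  0.214] body x<0.029 z>0.254 y 0.21..0.41 ends [0.067 0.301 0.214] [-0.2    0.33   0.214]
tcp [-0.055  0.334  0.208] body x<0.039 z>0.247 y 0.23..0.43 ends [0.079 0.321 0.208] [-0.188  0.346  0.208]
tcp [-0.043  0.351  0.2  ] body x<0.049 z>0.240 y 0.25..0.45 ends [0.09  0.341 0.2  ] [-0.177  0.362  0.2  ]
```

```bash
sed -i 's/V=kin.ik(dw(\[-.17,0/V=kin.ik(dw([-.185,0/; s/V2=kin.ik(dw(\[-.15,.21,.24/V2=kin.ik(dw([-.185,.21,.24/' plan.py
python3 - <<'E' | grep -v "^V\|fail"
import plan; from plan import *
print("C-V",C.round(2),V.round(2),V2.round(2)); path(V,V2); print("V2-T"); path(V2,T)
E
```

```text
C-V [-0.4  -0.04 -0.6  -1.1  -0.67 -1.77] [ 0.28  0.02 -0.34 -0.26 -1.3  -2.74] [ 0.8   0.16 -0.26 -0.21 -1.32 -2.42]
tcp [-0.185 -0.     0.26 ] body x<-0.060 z>0.300 y -0.12..0.07 ends [-0.118 -0.116  0.26 ] [-0.252  0.116  0.26 ]
tcp [-0.179  0.024  0.258] body x<-0.052 z>0.298 y -0.10..0.10 ends [-0.1   -0.084  0.258] [-0.258  0.133  0.258]
tcp [-0.174  0.05   0.256] body x<-0.047 z>0.295 y -0.08..0.13 ends [-0.085 -0.05   0.256] [-0.264  0.149  0.255]
tcp [-0.172  0.075  0.253] body x<-0.045 z>0.293 y -0.05..0.16 ends [-0.072 -0.014  0.254] [-0.271  0.165  0.253]
tcp [-0.171  0.102  0.251] body x<-0.046 z>0.291 y -0.02..0.19 ends [-0.062  0.023  0.252] [-0.279  0.18   0.251]
tcp [-0.171  0.129  0.248] body x<-0.051 z>0.288 y 0.00..0.22 ends [-0.055  0.062  0.249] [-0.288  0.195  0.248]
tcp [-0.174  0.156  0.246] body x<-0.058 z>0.285 y 0.03..0.25 ends [-0.051  0.102  0.246] [-0.297  0.209  0.245]
tcp [-0.178  0.183  0.243] body x<-0.069 z>0.283 y 0.07..0.28 ends [-0.051  0.142  0.243] [-0.306  0.223  0.243]
tcp [-0.185  0.21   0.24 ] body x<-0.082 z>0.280 y 0.10..0.31 ends [-0.05
[... 334 characters left out ...]
-0.015  0.223  0.236] [-0.279  0.269  0.236]
tcp [-0.129  0.264  0.233] body x<-0.030 z>0.272 y 0.16..0.36 ends [0.004 0.243 0.233] [-0.261  0.285  0.233]
tcp [-0.111  0.282  0.228] body x<-0.013 z>0.268 y 0.18..0.38 ends [0.022 0.263 0.228] [-0.243  0.3    0.228]
tcp [-0.093  0.3    0.223] body x<0.003 z>0.262 y 0.19..0.40 ends [0.04  0.283 0.223] [-0.226  0.316  0.223]
tcp [-0.076  0.317  0.216] body x<0.019 z>0.256 y 0.21..0.41 ends [0.057 0.302 0.216] [-0.209  0.332  0.216]
tcp [-0.059  0.334  0.209] body x<0.035 z>0.248 y 0.23..0.43 ends [0.074 0.322 0.209] [-0.193  0.347  0.209]
tcp [-0.043  0.351  0.2  ] body x<0.049 z>0.240 y 0.25..0.45 ends [0.09  0.341 0.2  ] [-0.177  0.362  0.2  ]
```

```bash
python3 - <<'E'
import plan; from plan import *
import cv2
env.set_joints(A); env.move_gripper(.062); st("A")
r=env.move_straight(app(.005),max_speed=.15,max_force=12); st(("hit",r))
env.move_gripper(.02); st("grip")
s=env.snapshot("wrist"); cv2.imwrite("pics/grip.png",cv2.resize(s["pixels"][:,:,::-1],(640,480),interpolation=cv2.INTER_CUBIC))
E
```

```text
A 10.67 [0.4503 0.0264 0.1803] [ 1.1 -0.3  0.4] 0.0621 0.0
('hit', False) 11.78 [0.5558 0.0349 0.0818] [-0.1 -0.4 -0.7] 0.0617 0.0
grip 12.38 [0.5553 0.0348 0.081 ] [-2.4 -0.2  1.1] 0.0356 30.0
```

View pics/grip.png

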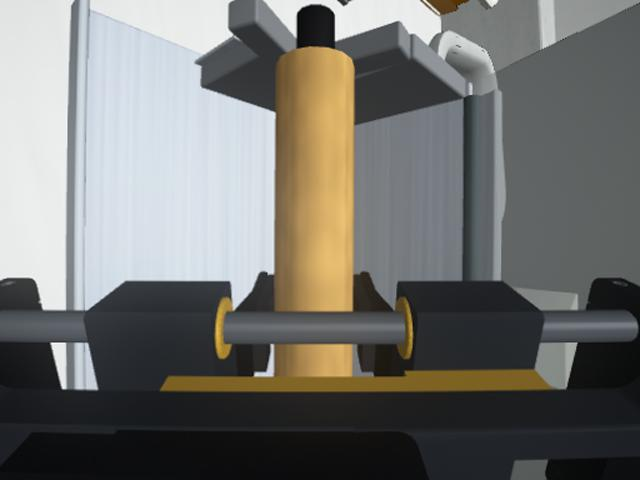

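The core is held squarely (width 35.6 mm) and the forces are small, so the seat estimate is good. Next, carry it to the tub.

```bash
python3 - <<'E'
import plan; from plan import *
import cv2
env.move_straight(app(.15),max_speed=.2); st("lifted")
env.move_straight(dw([-.16,-.1,.19]),max_speed=.25)
env.set_joints(V); env.set_joints(V2); env.set_joints(T); st("T")
r=env.move_straight(TUB+[0,0,.05],max_speed=.12,max_force=10); st(("down",r))
env.move_gripper(.06); env.pause(.3); st("rel")
env.move_straight(TUB+[0,0,.2],max_speed=.25)
env.set_joints(V2); env.set_joints(V); st("V")
for n in("top","scene"):
    s=env.snapshot(n); p=s["pixels"][130:330,100:400] if n=="top" else s["pixels"][120:345,100:400]
    cv2.imwrite(f"pics/{n}C.png",cv2.resize(p[:,:,::-1],None,fx=2.6,fy=2.6,interpolation=cv2.INTER_CUBIC))
E
```

```text
lifted 13.39 [0.4507 0.0267 0.1805] [-0.1 -0.1 -0.7] 0.0353 30.0
T 16.6 [0.4891 0.3804 0.2005] [-0.3  0.1 -1.1] 0.0356 30.0
('down', False) 18.0 [0.4894 0.3824 0.0509] [ 0.2  0.4 -1.1] 0.0349 30.0
rel 19.04 [0.489 0.382 0.05 ] [ 0.3  0.2 -0.2] 0.0598 0.0
V 21.48 [0.3761 0.0212 0.2596] [0.3 1.1 0.4] 0.06 0.0
```

View pics/sceneC.png

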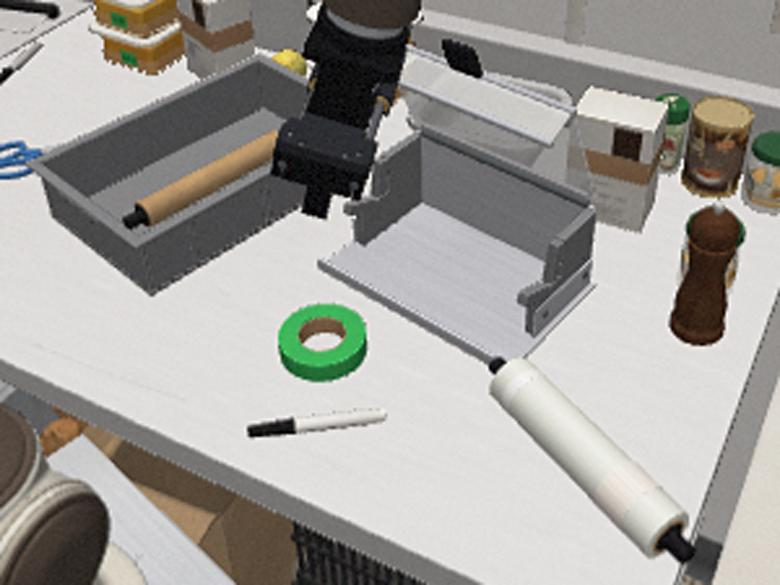

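The core lies in the tub, from (137,217) to about (280,150), and the hood stays up. Now I'll check the refill from above with the wrist camera.

```bash
python3 - <<'E'
import plan; from plan import *
import cv2,pickle
env.set_joints(R1); env.move_gripper(.08); st("R1")
s=env.snapshot("wrist"); pickle.dump(s,open("pics/wristR.pkl","wb"))
cv2.imwrite("pics/wristR.png",cv2.resize(s["pixels"][:,:,::-1],(800,600),interpolation=cv2.INTER_CUBIC))
E
```

```text
R1 23.31 [ 0.4468 -0.2295  0.176 ] [ 0.3 -0.1  0.9] 0.08 0.0
```

View pics/wristR.png

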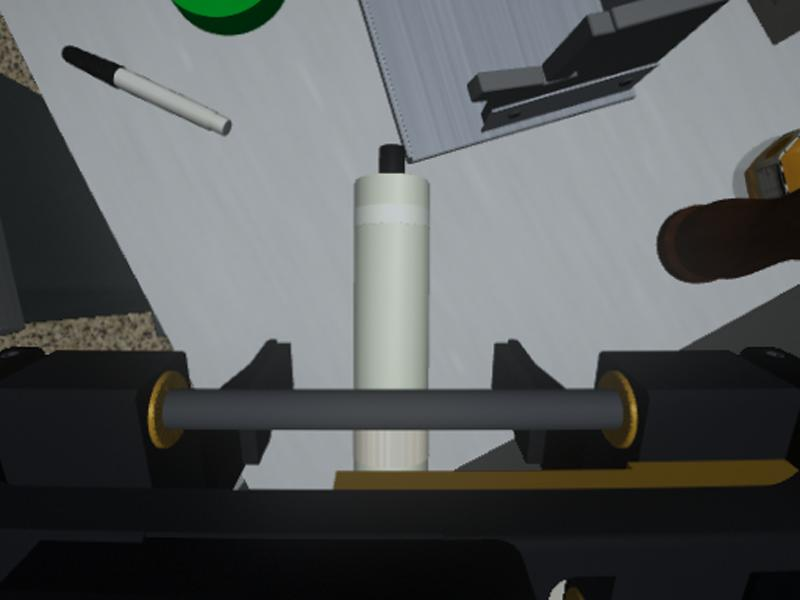

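The refill is centred and parallel between the fingers: hub tip (391,147), end corners (355,182) and (429,182). I'll refine its pose and then grasp.

```bash
cat > fit3.py <<'E'
from fit import *
C["wrist"]=pickle.load(open("pics/wristR.pkl","rb"));CR["w"]=("wrist",0,0,1.5625)
def run(extra):
    return fit("refill",[("T",410,328,(0,.134,.026)),("T",771,398,(0,-.134,.026)),("T",447,331,(0,.11,.026)),("T",740,395,(0,-.11,.026)),
     ("S",260,323,(0,.134,.026)),("S",504,567,(0,-.134,.026))]*extra+[("w",355,182,(-.026,.11,.026)),("w",429,182,(.026,.11,.026)),("w",391.5,177,(0,.11,.052)),("w",391.5,148,(0,.134,.026))],[.447,-.2295,-.2255])
run(1);run(0)
E
python3 fit3.py
```

```text
refill [ 0.4465 -0.231  -0.2255]
[[0.6, -0.8], [0.3, 0.6], [-0.4, 0.1], [0.1, -0.2], [-1.1, -0.1], [2.5, 2.3], [-0.5, 0.3], [0.2, 0.2], [0.1, -2.9], [0.2, -0.1]]
refill [ 0.4468 -0.2313 -0.223 ]
[[-0.5, 0.6], [0.2, 0.4], [0.1, -2.6], [0.1, 0.1]]
```

```bash
sed -i 's/^RF=.*/RF=np.array([.4465,-.231,.026]); RYAW=-.2255/' h.py
python3 - <<'E'
import plan; from plan import *
env.movep(RF+[0,0,.15],q_roll2(0,BE,1,RYAW))
r=env.move_straight(RF+[0,0,.004],max_speed=.15,max_force=12); st(("down",r))
env.move_gripper(.035); st("grip")
env.move_straight(RF+[0,0,.15],max_speed=.2); st("lift")
env.set_joints(C); env.move_straight(app(.154),max_speed=.2); st("A")
r=env.move_straight(app(.03),max_speed=.15,max_force=15); st(("near",r))
if not r:
    r=env.move_straight(app(.002),max_speed=.06,max_force=10); st(("seat",r))
print((app(.004)-env.current_tool_pos()).round(4))
import cv2
s=env.snapshot("scene"); cv2.imwrite("pics/seat.png",cv2.resize(s["pixels"][120:280,200:360,::-1],None,fx=3.7,fy=3.7,interpolation=cv2.INTER_CUBIC))
E
```

```text
('down', False) 24.73 [ 0.4471 -0.2313  0.0308] [-0.5 -0.4 -0.5] 0.0803 0.0
grip 25.35 [ 0.4463 -0.2309  0.0302] [-1.   0.8  2.3] 0.0516 30.0
lift 26.23 [ 0.4454 -0.2304  0.1744] [-0.3 -0.2 -4.8] 0.0517 30.0
A 28.0 [0.4475 0.0264 0.1826] [-0.3 -0.8 -4. ] 0.0517 30.0
('near', False) 28.98 [0.5377 0.0325 0.0988] [-0.9  0.2 -3.7] 0.0514 30.0
('seat', True) 29.41 [0.5548 0.0349 0.081 ] [ 0.4  0.1 -3.2] 0.0513 30.0
[ 0.002  -0.     -0.0003]
```

```bash
python3 - <<'E'
import plan; from plan import *
import cv2,pickle
env.move_gripper(.08); env.pause(.2); st("rel")
env.move_straight(app(.15),max_speed=.2); st("back")
env.pause(.1)
im=[]
for n,(a,b,c,d) in (("scene",(110,270,205,365)),("wrist",(80,384,100,404))):
    s=env.snapshot(n); pickle.dump(s,open(f"pics/{n}E.pkl","wb")); im.append(cv2.resize(s["pixels"][a:b,c:d,::-1],(400,400),interpolation=cv2.INTER_CUBIC))
cv2.imwrite("pics/E.png",np.hstack(im))
E
```

```text
rel 30.45 [0.5538 0.0348 0.0802] [-0.1  0.6 -0.7] 0.0801 0.0
back 31.44 [0.4504 0.0266 0.1803] [ 0.9 -0.6 -0.8] 0.0801 0.0
```

View pics/E.png

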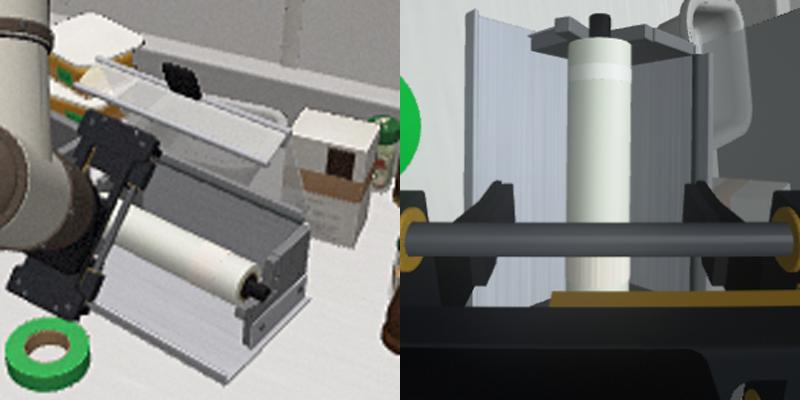

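The roll sits with its right hub in the right saddle (scene tip ≈ (265,293)) and its left hub in the left saddle (wrist tip ≈ (600,15)). I'll check this numerically against the projected seat.

```bash
python3 - <<'E'
from fit import *
C["wrist"]=pickle.load(open("pics/wristE.pkl","rb"))
from h import dw
for n,X in(("wrist",(0,.134,.078)),("wrist",(-.026,.11,.078)),("wrist",(.026,.11,.078)),("scene",(0,-.134,.078))):
    p=proj(n,dw(X)); a=(100,80,400/304,400) if n=="wrist" else(205,110,2.5,0)
    print(n,X,((p-a[:2])*a[2]+[a[3],0]).round(1))
E
```

```text
wrist (0, 0.134, 0.078) [599.3  16.1]
wrist (-0.026, 0.11, 0.078) [576.2  39.2]
wrist (0.026, 0.11, 0.078) [619.8  50.7]
scene (0, -0.134, 0.078) [267.6 292.5]
```

```bash
python3 - <<'E'
import plan; from plan import *
import contextlib
L=np.radians(15); q=q_hood(L)
goal=np.array(env.ik(dw([-.2,0,.36]),q)); print(goal.round(2)); path(env.current_qpos(),goal)
env.set_joints(goal); env.move_gripper(.087)
env.move_straight(tab(1.14)+pull(L,.07),max_speed=.3)
r=env.move_straight(tab(1.14),max_speed=.1,max_force=8); st(("tab",r))
env.move_gripper(.03); st("grip")
E
```

```text
[ 0.63 -0.32 -0.52  0.15 -1.16 -2.16]
tcp [-0.109 -0.     0.18 ] body x<-0.073 z>0.138 y -0.09..0.02 ends [-0.11  -0.134  0.18 ] [-0.109  0.134  0.18 ]
tcp [-0.121  0.026  0.196] body x<-0.074 z>0.159 y -0.10..0.06 ends [-0.091 -0.104  0.205] [-0.15   0.157  0.186]
tcp [-0.136  0.045  0.211] body x<-0.083 z>0.183 y -0.10..0.09 ends [-0.08  -0.076  0.231] [-0.192  0.165  0.192]
tcp [-0.153  0.054  0.227] body x<-0.097 z>0.208 y -0.11..0.11 ends [-0.075 -0.05   0.257] [-0.231  0.159  0.197]
tcp [-0.169  0.055  0.245] body x<-0.115 z>0.234 y -0.11..0.12 ends [-0.074 -0.03   0.285] [-0.264  0.141  0.205]
tcp [-0.182  0.049  0.266] body x<-0.133 z>0.266 y -0.11..0.13 ends [-0.075 -0.015  0.314] [-0.289  0.112  0.217]
tcp [-0.192  0.036  0.291] body x<-0.150 z>0.304 y -0.11..0.12 ends [-0.077 -0.005  0.347] [-0.306  0.077  0.235]
tcp [-0.197  0.019  0.322] body x<-0.165 z>0.349 y -0.10..0.11 ends [-0.08  -0.001  0.385] [-0.314  0.039  0.26 ]
tcp [-0.2   0.    0.36] body x<-0.177 z>0.400 y -0.10..0.10 ends [-0.084  0.     0.427] [-0.316 -0.     0.293]
('tab', False) 34.88 [0.5726 0.0366 0.2961] [ 0.9  0.5 -0.5] 0.0869 0.0
grip 35.73 [0.5719 0.034  0.2948] [ 2.2 -8.3 -1.7] 0.0395 30.0
```

```bash
python3 - <<'E'
from h import *
L=np.radians(15)
for phi in np.linspace(1.14,0,7)[1:]:
    env.move_straight(tab(phi),max_speed=.15); print(round(phi,2),env.current_force().round(1))
r=env.move_straight(tab(-.01),max_speed=.03,max_force=15); st(("closed",r))
env.move_gripper(.087); env.pause(.2); st("rel")
env.move_straight(tab(0)+pull(L,.12),max_speed=.2); st("away")
env.pause(.3)
import cv2,pickle
s=env.snapshot("top"); pickle.dump(s,open("pics/topF.pkl","wb"))
s=env.snapshot("scene"); pickle.dump(s,open("pics/sceneF.pkl","wb"))
a=pickle.load(open("pics/scene.pkl","rb"))["pixels"].astype(int); b=s["pixels"].astype(int)
# hood region change vs start (closed) picture: skirt/right side of the hood
d=np.abs(a-b).sum(2)[195:245,285:335]; print("diff",d.mean().round(1),np.percentile(d,90))
E
```

```text
0.95 [-1.6 -5.9  1.6]
0.76 [-3.3 -6.5  0.3]
0.57 [-1.3 -5.5 -2.7]
0.38 [ 2.3 -5.4 -3.3]
0.19 [ 4.3 -5.6 -3.2]
0.0 [ 6.4 -7.6 -2.3]
('closed', False) 38.38 [0.4607 0.0267 0.118 ] [-2.9 -7.4 13.2] 0.0395 30.0
rel 39.62 [0.4593 0.0271 0.1161] [-0.7 -0.5 -0. ] 0.0871 0.0
away 40.38 [0.4277 0.0244 0.233 ] [-0.2 -0.  -1.2] 0.087 0.0
diff 37.6 71.09999999999991
```

```bash
python3 - <<'E'
import pickle,cv2,numpy as np
for n,boxes in (("scene",[(282,222,304,246),(318,190,334,206),(222,190,238,214)]),("top",[(310,210,328,226),(232,218,246,232)])):
    a=cv2.cvtColor(pickle.load(open(f"pics/{n}.pkl","rb"))["pixels"],cv2.COLOR_RGB2GRAY); b=cv2.cvtColor(pickle.load(open(f"pics/{n}F.pkl","rb"))["pixels"],cv2.COLOR_RGB2GRAY)
    for x0,y0,x1,y1 in boxes:
        m=cv2.matchTemplate(b[y0-10:y1+10,x0-10:x1+10],a[y0:y1,x0:x1],cv2.TM_CCOEFF_NORMED); _,v,_,l=cv2.minMaxLoc(m); print(n,(x0,y0),round(v,2),(l[0]-10,l[1]-10))
E
```

```text
scene (282, 222) 0.96 (0, 0)
scene (318, 190) 1.0 (0, 0)
scene (222, 190) 0.99 (0, 0)
top (310, 210) 0.84 (-10, 1)
top (232, 218) 1.0 (0, 0)
```

The hood's edges match the closed picture from the start with no shift, so it is closed. I'm handing in.

```bash
python3 -c "
from plant import env
print(env.job_done(), env.current_time_s())"
```

```text
the job is handed in; nothing more can be done
the job is handed in; nothing more can be done
```

The job is handed in, no verdict shown: the core is in the tub, the fresh roll is seated in both saddles, the hood is closed, and the other items weren't touched, at about 41 s of the 72 s limit.

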